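# Hold a brake pad home in its caliper for the pin

## Task

Take the new brake pad out of the carton and fit it on the piston side of the caliper that is clamped mouth-up in the vice: backing plate close to the pistons, nose pushed in behind the retainer lip by feel, and the pad pressed fully home against its spring so that its pin hole lines up with the pin bore. Finish while still holding the pad pressed home, so that a workmate can slide the pin through; do not let go. Leave the old pad, the dish, the spray can and the ratchet where they are.

Things in the scene. Friction and masses are not known exactly. Their poses are not given: they have to be found in the camera images.
- pad: New brake pad, 0.1 to 0.16 kg: green steel plate (x -5 to -0.5 mm), grey lining (x -0.5 to +5); 10 mm thick, the width to grip. Origin: middle of its lower edge, mid-thickness; y along, z up. Plate y -40 to +40, z 0 to 46 mm, lining to z 44. Stands on edge in the carton. A grip of 40 N or more carries the pressing force.
- pad_nose (a point): Tip of the pad's nose, a tongue of the plate at its -y end: y -52 to -40, z 4 to 16 mm in the pad's frame, as thick as the plate. This point: x -2.75, y -52, z +16 mm (top of the tip). It goes under the retainer lip.
- pad_hole (a point): Centre of the 9 mm pin hole (along x) in the ear at the pad's +y end; pad frame x -2.75, y +48, z +15 mm. The ear: y +40 to +58, z 5 to 25 mm.
- carton: Open cardboard carton fixed to the bench, 66 x 132 mm, walls 28 mm high, floor 2.5 mm. Origin: centre of its underside, long side along y. Card ribs 24 mm high at x 5.8 to 8.8 mm either side form a slot along y in which the pad stands, axes agreeing. The pad's top edge is 48.5 mm above the bench, 20 mm above the walls.
- vice: Blue low machine vice fixed to the bench, 212 x 136 mm, jaws 61 mm high, screw and T-handle to its -x (175 mm from the centre). Origin: centre of its underside. The caliper's origin is 62 mm above it, same axes.
- caliper: Grey caliper, fixed, mouth up. Its frame is the pad's frame when fully home: origin on the seat ledges (rigid stop, z 0), y along the pad, lip end -y, pin end +y. Pocket: piston faces x -7.5, outer wall x +19 mm; both sides' tops z +27 mm. The pad goes on the piston side, its origin within 4.5 mm of x 0 (plate towards the pistons, -x). Home, its top is at z +46 mm.
- lip_edge (a point): Free lower edge of the black retainer lip, caliper frame x 0, y -44, z +19 mm. The lip is 4 mm thick and runs back to a wall at y -52.5 mm, where the nose stops. To pass it the pad goes down shifted 9 to 12 mm to +y (pin-end wall at y +70), then, level and under 3 mm above its seat, slides to -y under it.
- pin_bore (a point): Where the centre of the pad's hole must come: on the axis (along caliper x) of the 9.5 mm bore through the lugs at the caliper's +y end; caliper frame x -2.75, y +48, z +15 mm.
- pad_spring (a joint): Travel (m) of the steel leaf spring in the pocket's floor, y -21 to +21 mm: 0 free, its top 6 mm above the seat; 0.006 pressed level with the seat. Pushes up with 6 N at first touch, 12 N at the seat, and lifts the pad again if let go.
- old_pad: Worn rusty pad lying flat on the bench, about 110 x 46 x 6 mm; leave it.
- dish: Round steel dish 92 mm across, 20 mm high, with the pin and a clip in it; leave it.
- cleaner_can: Pale spray can, 64 mm across, 200 mm tall, standing, origin at its underside; leave it.
- ratchet: Ratchet handle with orange grip lying on the bench, 200 mm long along its x, up to 34 mm high; leave it.
Mind the look-alikes: they are no part of the job. Leave any blue look-alike of the pad alone.

How it is judged (in metres and radians):
At the end, for the whole second after the job is handed in: Pin hole within 2.5 mm (along) and 2 mm (height) of the bore axis; pad square within 7 degrees, under 2.5 mm off the seat, within 4.5 mm of its piston-side place; spring pressed 4 mm or more; at rest, fingers bearing on it with over 2 N; old pad, dish, can, ratchet moved under 30 mm (y of pad_hole in the frame of pin_bore between -0.0025 and 0.0025 m and z of pad_hole in the frame of pin_bore between -0.002 and 0.002 m and z of pad in the frame of caliper below 0.0025 m and x of pad in the frame of caliper between -0.0045 and 0.0045 m and angle between the x axis of pad and the x axis of caliper, either way round below 0.12 rad and angle between the z axis of pad and the z axis of caliper, either way round below 0.12 rad and value of joint pad_spring above 0.004 m and contact force between the fingers and pad above 2 N and linear speed of pad below 0.01 m/s and distance of each of old_pad, dish, cleaner_can, ratchet from where it was at the start of the episode below 0.03 m); the arm keeps its last pose, push and grip.
It fails at once if old pad pushed away (distance of old_pad from where it was at the start of the episode above 0.03 m).
It fails at once if dish pushed away (distance of dish from where it was at the start of the episode above 0.03 m).
It fails at once if cleaner can pushed away (distance of cleaner_can from where it was at the start of the episode above 0.03 m).
It fails at once if ratchet pushed away (distance of ratchet from where it was at the start of the episode above 0.03 m).
It also fails if it takes over 48 s, if anything falls off the work surface, if the arm or the gripper's body presses on something with over 40 N, if the wrist force passes 120 N, or if a joint passes its speed limit or range.

## Robot

A 6-joint arm with a two-finger parallel gripper is mounted at the origin on the work surface. World frame = base frame: x ahead of the robot, y to its left, z up, the work surface at z = 0. Lengths are in m, angles in degrees, forces in N, time in s.
With the tool pointing down it reaches from about 0.4 to 0.825 m from the base axis. Payload 7 kg.
Tool frame: the origin (TCP) lies on the front face of the gripper's body, between the roots of the fingers; the fingertips stand 66 mm ahead of it and the grasp point (between the pads) lies 47 mm ahead of it (ctrl.grasp_offset is the z of the grasp point in the tool frame, in m); z points along the fingers, y is the direction in which the jaws open and shut (so a half turn about z gives the same grasp; the last joint's range is limited). The gripper opens to 88 mm and grips with 3 to 60 N. Pads are 19 mm wide; open, the fingers measure 130 mm over their backs; the gripper's body (78 mm by 193 mm) begins 47 mm behind the grasp point.
Start: joints at [80.105, 20.546, 0.682, 0, -70.136, -16.507], TCP at [0.3, 0.605, 0.292] pointing down, gripper open.
Joint ranges: [-176.03, 176.03], [-82.01, 121.73], [-58.28, 71.71], [-173.87, 95.51], [-174.79, -0.11], [-173.66, 173.66]. Speed limits (degrees/s): [136.94, 136.94, 172.46, 180, 180, 180].

## Interface

Orientations are given as [roll, pitch, yaw] about the fixed x, y, z axes, in that order (R = Rz(yaw) Ry(pitch) Rx(roll)).
In Python, from plant import ctrl gives the robot as it stands.
- The arm moves only by the shell command python3 -m creep 'ROWS'. ROWS is JSON, a list of rows, each a list of 7 numbers: the turn, a rotation vector about the tool's x, y, z in rad, then the shift along the tool's x, y, z in m, then the opening, from 0 (shut) to 1 (fully open). In form: [[wx, wy, wz, dx, dy, dz, grip], ...]. A call has 1 to 12 rows; each row is the pose to reach, as a shift and turn from the pose commanded when the call began, along the tool's axes at that moment; what a row does not reach only later rows make up. A row lasts 1/12 s, in which the tool goes at most 41.7 mm and 7.16 degrees, less where a joint would pass 70% of its speed; a pose out of reach is approached as far as the arm can. A call with a gripper value outside its range is refused whole. The fingers move at their own pace and stop on an object; the grip force is fixed at half the most. Time passes only in rows, so rows that repeat a pose let the fingers close. It gives the time, the measured TCP pose, the force and the opening at its end, in the units of the state.
- ctrl.get_obs(): the state, without advancing time (a new reading comes with each control period).
- ctrl.snapshot(name): name is "scene" or "top" or "wrist"; returns the picture (384x512x3 uint8, blue, green, red); there is no depth.
- ctrl.camera_model(name): a dict with "K" (3x3 intrinsics, pixels), "rvec" (rotation vector, rad) and "tvec" (3), from world to camera coordinates, as OpenCV has them. Camera axes: x right, y down, z forward; pixel columns grow to the right and rows downward; lengths in m; the calibration is good to about 2 mm. A picture is of the moment at which its call begins: read the wrist's pose just before it. camera_model takes no time and is no camera call; for the wrist camera it gives the pose at the moment of the call.
- ctrl.close_job(): hands the job in, once; it reports no verdict.
The state is a dict: "clock": time; "joint_pos": joint angles; "qvel": joint speeds; "tau": joint torques, N m; "tool_pos": TCP position; "orientation": TCP orientation; "force": force on the tool from outside, world axes, zero at the start; "moment": the same for the moment, N m; "opening": finger opening in m.
Only numpy, scipy, OpenCV 4.12 (cv2) and the standard library are available. Lean on these libraries where they do the work, as an engineer would, in place of code of your own. Each camera call takes 0.05 s, during which the arm holds its last target.

## Working session

There is one attempt and no reset: what is moved stays moved. The work goes in short steps, Python scripts to look and compute and a shell command to move; the robot and the scene stay as the last step left them, time stands still between calls to the robot, and variables do not carry over. Pictures are saved under pics/ and viewed, and the job is handed in when it is done.

```bash
ls; mkdir -p pics; python3 - <<'E'
from plant import ctrl
import cv2
o=ctrl.get_obs()
print(o, ctrl.grasp_offset)
for n in ("scene","top","wrist"):
    cv2.imwrite(f"pics/{n}0.png",ctrl.snapshot(n))
    m=ctrl.camera_model(n); print(n,m)
E
```

```text
pics
{'clock': 0.0, 'joint_pos': array([ 8.01056993e+01,  2.05912192e+01,  6.35786460e-01, -1.96014712e-02,
       -7.01344058e+01, -1.65074194e+01]), 'qvel': array([ 0.02331387,  0.05589614, -0.04912899,  0.10520407, -0.03215636,
        0.09299266]), 'tau': array([ 1.85792938e-03, -5.82717919e+01,  2.93053794e+01,  6.99704424e+00,
        6.73410657e-03, -1.72020459e-04]), 'tool_pos': array([0.29999441, 0.60427338, 0.29124194]), 'orientation': array([ 1.79908628e+02, -7.86181439e-03, -2.64083891e+01]), 'force': array([0.02159907, 0.09628094, 0.11655275]), 'moment': array([ 0.07783729,  0.01432301, -0.0051284 ]), 'opening': 0.08748140109657622} 0.0468
scene {'K': array([[448.21851491,   0.        , 252.48194966],
       [  0.        , 448.21851491, 188.54020687],
       [  0.        ,   0.        ,   1.        ]]), 'rvec': array([ 1.99854663,  1.00009946, -0.48564153]), 'tvec': array([-0.35927846, -0.2417377 ,  1.6898598 ])}
top {'K': array([[348.73847138,   0.        , 258.73440794],
       [  0.        , 348.73847138, 193.27848473],
       [  0.        ,   0.        ,   1.        ]]), 'rvec': array([ 2.19188899, -2.13114716,  0.14637915]), 'tvec': array([-0.03834151,  0.61859087,  1.05540991])}
wrist {'K': array([[333.4849306 ,   0.        , 255.09157594],
       [  0.        , 333.4849306 , 181.72376513],
       [  0.        ,   0.        ,   1.        ]]), 'rvec': array([-1.56415666,  2.52448319,  0.36064402]), 'tvec': array([ 0.67457447, -0.03527626,  0.39040241])}
```

View pics/scene0.png

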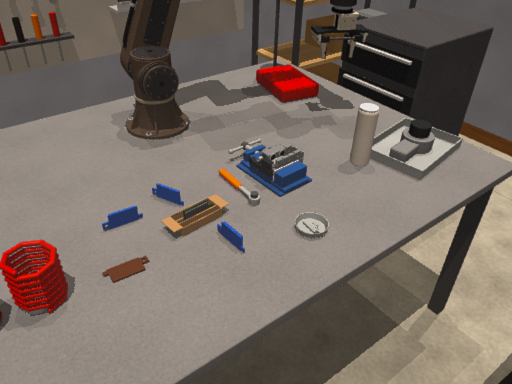

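View pics/top0.png

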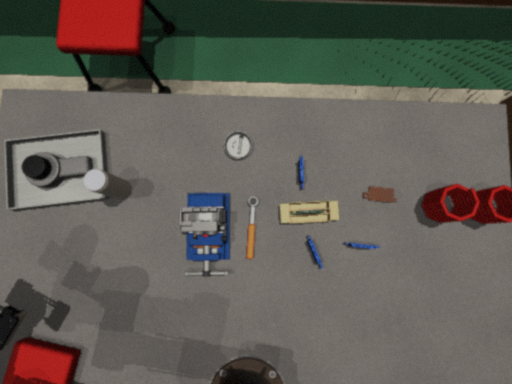

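View pics/wrist0.png

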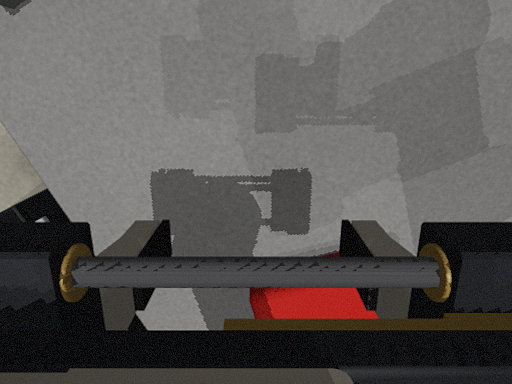

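The scene shows the carton at about (196,214), with the vice at (275,168). The three blue pads are look-alikes. In the top view the carton is at (309,212), the vice at (207,227), and its T-handle at (207,272). I'll enlarge both areas.

```bash
cat > h.py <<'E'
import numpy as np, cv2
from plant import ctrl
def ray(n_or_m,u,v):
    m=ctrl.camera_model(n_or_m) if isinstance(n_or_m,str) else n_or_m
    R,_=cv2.Rodrigues(m["rvec"]); c=-R.T@np.ravel(m["tvec"])
    d=R.T@np.linalg.inv(m["K"])@np.array([u,v,1.]); return c,d
def atz(m,u,v,z):
    c,d=ray(m,u,v); return c+d*(z-c[2])/d[2]
def proj(m,P):
    m=ctrl.camera_model(m) if isinstance(m,str) else m
    p,_=cv2.projectPoints(np.array(P,float).reshape(-1,3),m["rvec"],m["tvec"],m["K"],None); return p[:,0]
def crop(src,dst,x0,y0,w,h,s):
    im=cv2.imread(src) if isinstance(src,str) else src
    cv2.imwrite(dst,cv2.resize(im[y0:y0+h,x0:x0+w],None,fx=s,fy=s,interpolation=cv2.INTER_CUBIC))
E
python3 - <<'E'
from h import *
crop("pics/top0.png","pics/c1.png",270,190,80,50,10)
crop("pics/top0.png","pics/c2.png",170,185,80,60,10)
crop("pics/scene0.png","pics/c3.png",150,185,100,60,8)
crop("pics/scene0.png","pics/c4.png",225,130,100,70,8)
print(atz("top",309,212,0),atz("top",207,227,0.06))
E
```

```text
[ 0.56800183 -0.18545544  0.        ] [0.50914895 0.13334718 0.06      ]
```

View pics/c1.png

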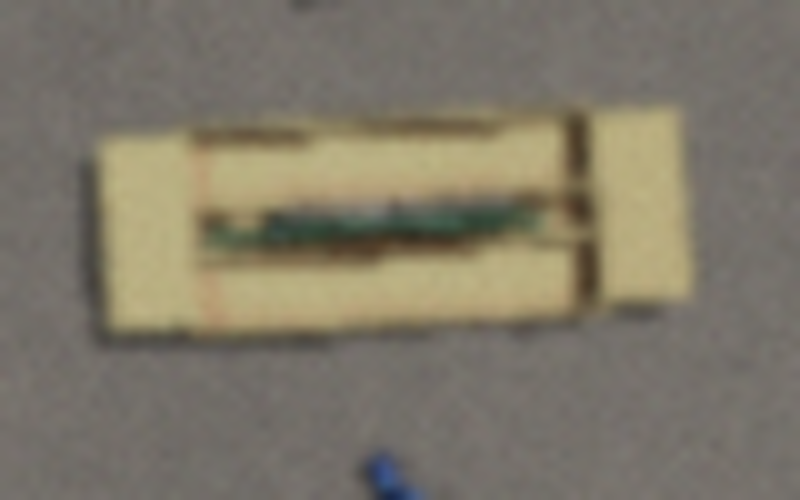

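View pics/c2.png

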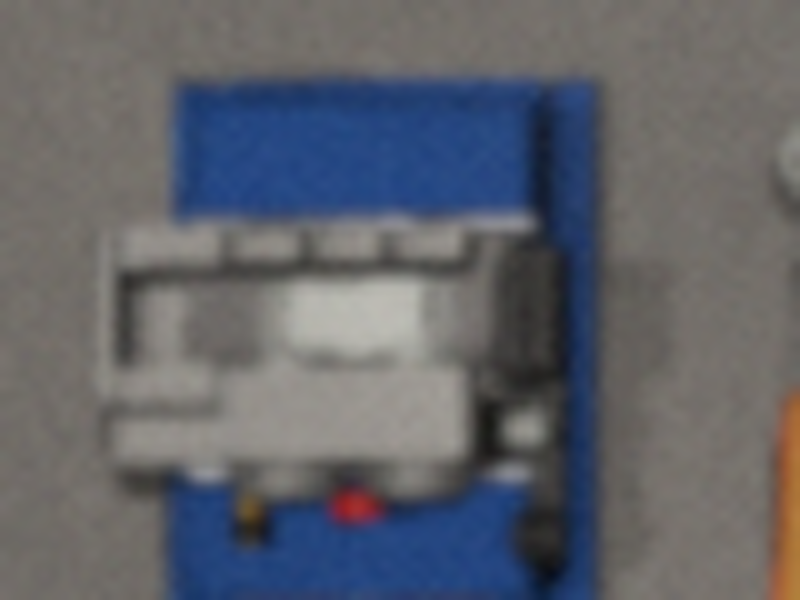

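View pics/c3.png

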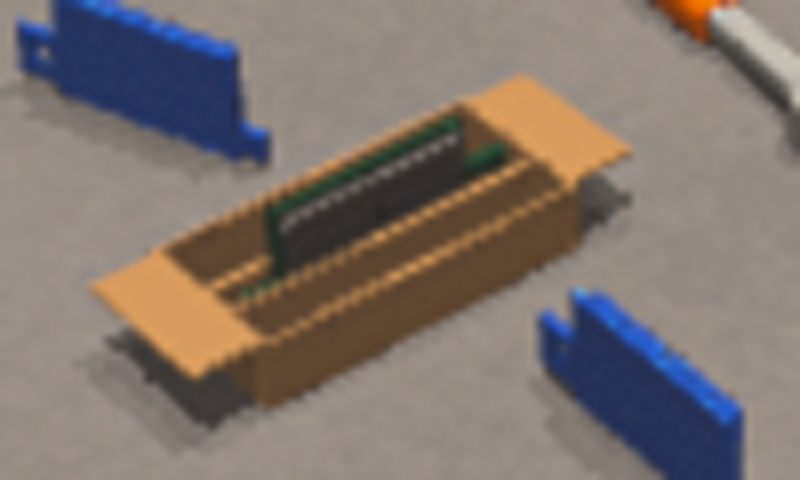

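View pics/c4.png

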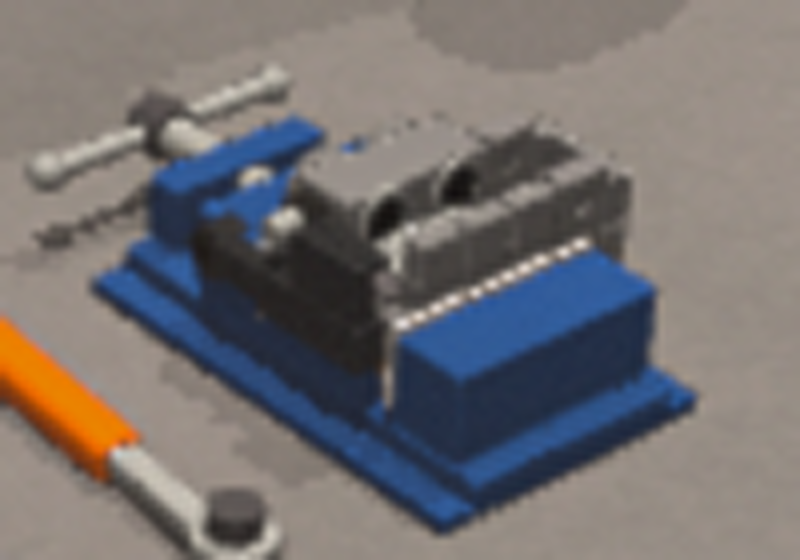

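The pad stands in the carton slot with its green plate towards the robot (-x), its lining towards +x and its ear on the left (+y), so it agrees with the caliper. Now I'll estimate poses from the top view and get the wrist camera's mounting.

```bash
python3 - <<'E'
from h import *
from scipy.spatial.transform import Rotation as Rn
np.set_printoptions(precision=4,suppress=True)
o=ctrl.get_obs()
Rt=Rn.from_euler('xyz',o['orientation'],degrees=True).as_matrix()
m=ctrl.camera_model("wrist"); R,_=cv2.Rodrigues(m["rvec"]); c=-R.T@m["tvec"].ravel()
print("cam pos in tool",Rt.T@(c-o['tool_pos'])); print("cam axes in tool (cols)\n",Rt.T@R.T)
# carton body corners: wall tops z 0.028: crop1 px/10+270,190
for p in [(192,132),(565,110),(195,333),(590,320)]: print("carton",atz("top",270+p[0]/10-.45,190+p[1]/10-.45,0.028))
for p in [(265,215),(540,200)]: print("pad top",atz("top",270+p[0]/10-.45,190+p[1]/10-.45,0.0485))
for p in [(118,228),(465,228),(112,467),(470,462),(120,270),(475,268),(220,372),(470,368)]: print("cal",atz("top",170+p[0]/10-.45,185+p[1]/10-.45,0.089))
for p in [(178,82),(545,82),(600,82)]: print("vice",atz("top",170+p[0]/10-.45,185+p[1]/10-.45,0.061),atz("top",170+p[0]/10-.45,185+p[1]/10-.45,0.01))
print("can",atz("top",95,181,0.2),"dish",atz("top",238,146,.02))
E
```

```text
cam pos in tool [ 0.0759  0.     -0.0927]
cam axes in tool (cols)
 [[-0.0004 -0.9598 -0.2806]
 [ 1.     -0.0003 -0.0006]
 [ 0.0005 -0.2806  0.9598]]
carton [ 0.5934 -0.1167  0.028 ]
carton [ 0.6037 -0.2349  0.028 ]
carton [ 0.53   -0.1187  0.028 ]
carton [ 0.5376 -0.243   0.028 ]
pad top [ 0.5661 -0.1378  0.0485]
pad top [ 0.5732 -0.223   0.0485]
cal [0.5644 0.2081 0.089 ]
cal [0.5673 0.1052 0.089 ]
cal [0.4938 0.206  0.089 ]
cal [0.4982 0.1008 0.089 ]
cal [0.5519 0.2068 0.089 ]
cal [0.5555 0.1017 0.089 ]
cal [0.5226 0.1757 0.089 ]
cal [0.5258 0.102  0.089 ]
vice [0.612  0.1981 0.061 ] [0.6181 0.2082 0.01  ]
vice [0.6152 0.0858 0.061 ] [0.6215 0.0904 0.01  ]
vice [0.6157 0.0689 0.061 ] [0.6221 0.0727 0.01  ]
can [0.6196 0.4181 0.2   ] dish [0.7744 0.0504 0.02  ]
```

```bash
cat >> h.py <<'E'
from scipy.spatial.transform import Rotation as Rn
np.set_printoptions(precision=4,suppress=True)
def delta(pos,yaw,cur=None):
    o=ctrl.get_obs()
    p,e=(o['tool_pos'],o['orientation']) if cur is None else cur
    R=Rn.from_euler('xyz',e,degrees=True); T=Rn.from_euler('xyz',[180,0,yaw],degrees=True)
    return (R.inv()*T).as_rotvec(), R.inv().apply(np.array(pos)-p)
E
python3 -c "
from h import *
print(delta([.567,-.13,.20],-85.2,([.3,.605,.292],[180,0,-26.408])))"
```

```text
(array([-0.    , -0.    ,  1.0261]), array([0.566 , 0.5396, 0.092 ]))
```

```bash
python3 -m creep '[[0,0,1.026,0.566,0.5396,0.092,1],[0,0,1.026,0.566,0.5396,0.092,1],[0,0,1.026,0.566,0.5396,0.092,1],[0,0,1.026,0.566,0.5396,0.092,1],[0,0,1.026,0.566,0.5396,0.092,1],[0,0,1.026,0.566,0.5396,0.092,1],[0,0,1.026,0.566,0.5396,0.092,1],[0,0,1.026,0.566,0.5396,0.092,1],[0,0,1.026,0.566,0.5396,0.092,1],[0,0,1.026,0.566,0.5396,0.092,1],[0,0,1.026,0.566,0.5396,0.092,1],[0,0,1.026,0.566,0.5396,0.092,1]]'
python3 -c "
from h import *
print(delta([.567,-.13,.20],-85.2))"
```

```text
clock: 1.15
tool_pos: [0.4698, 0.1359, 0.2337]
orientation: [-180.0, 0.0, -85.2]
force: [1.4, 1.3, 0.3]
opening: 0.0876
(array([-0.0004,  0.0003,  0.0006]), array([ 0.2731, -0.0744,  0.0336]))
```

```bash
python3 -m creep '[[0,0,0,0.265,-0.072,0.033,1],[0,0,0,0.265,-0.072,0.033,1],[0,0,0,0.265,-0.072,0.033,1],[0,0,0,0.265,-0.072,0.033,1],[0,0,0,0.265,-0.072,0.033,1],[0,0,0,0.265,-0.072,0.033,1],[0,0,0,0.265,-0.072,0.033,1],[0,0,0,0.265,-0.072,0.033,1],[0,0,0,0.265,-0.072,0.033,1],[0,0,0,0.265,-0.072,0.033,1]]'
python3 - <<'E'
from h import *
import pickle
m=ctrl.camera_model("wrist");im=ctrl.snapshot("wrist");pickle.dump(m,open("w1.pkl","wb"))
cv2.imwrite("pics/w1.png",im)
print(ctrl.get_obs()['tool_pos'],ctrl.get_obs()['qvel'])
print(proj(m,[.567,-.179,.0485]))
E
```

```text
clock: 1.98
tool_pos: [0.5633, -0.1202, 0.2004]
orientation: [180.0, 0.0, -85.2]
force: [-0.3, 0.6, 0.3]
opening: 0.0879
[ 0.5634 -0.1196  0.2008] [ 0.8605 -0.5057 -0.0456  0.1354 -0.0077  0.1333]
[[256.8977 108.6558]]
```

View pics/w1.png

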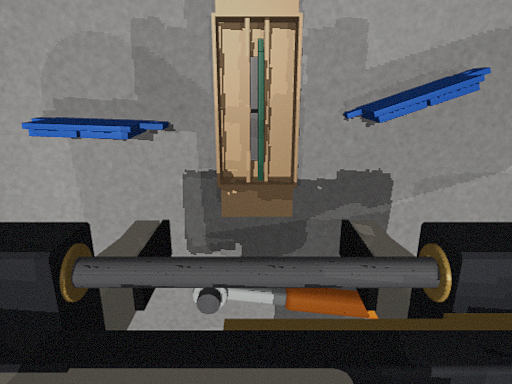

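The wrist view shows the carton at (257,100) with the green pad in its slot, around (261,40) to (261,180). The blue look-alikes at (97,127) and (420,95) are outside it. The ratchet lies under the fingers at (290,298). The pad is the only green/grey piece, and it's the one in the carton, so that's the right one.

```bash
python3 - <<'E'
from h import *
crop("pics/w1.png","pics/c5.png",200,0,115,110,7)
crop("pics/w1.png","pics/c6.png",200,90,115,100,7)
E
```

```text
(no output)
```

View pics/c5.png

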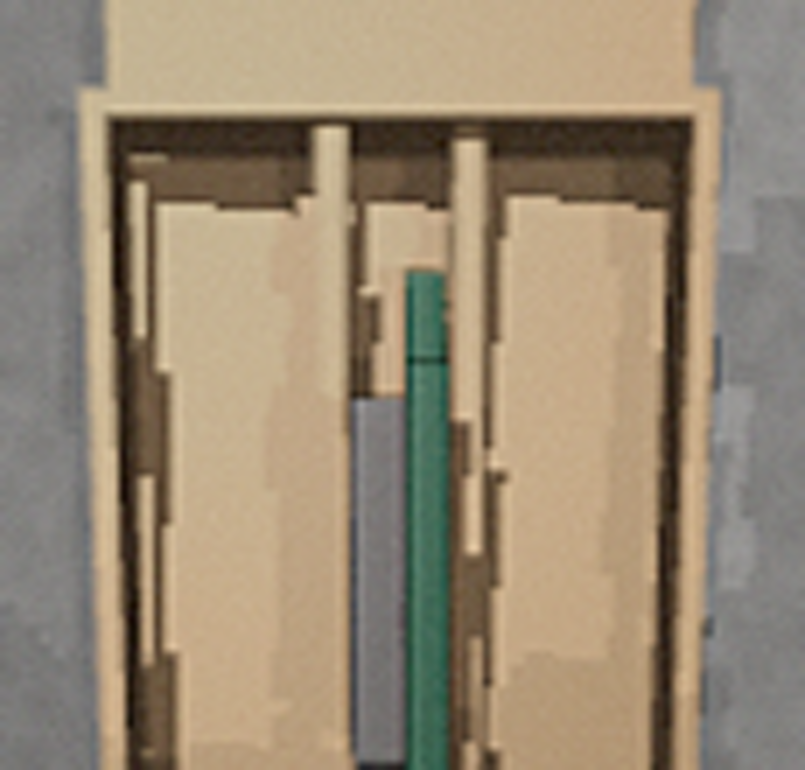

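View pics/c6.png

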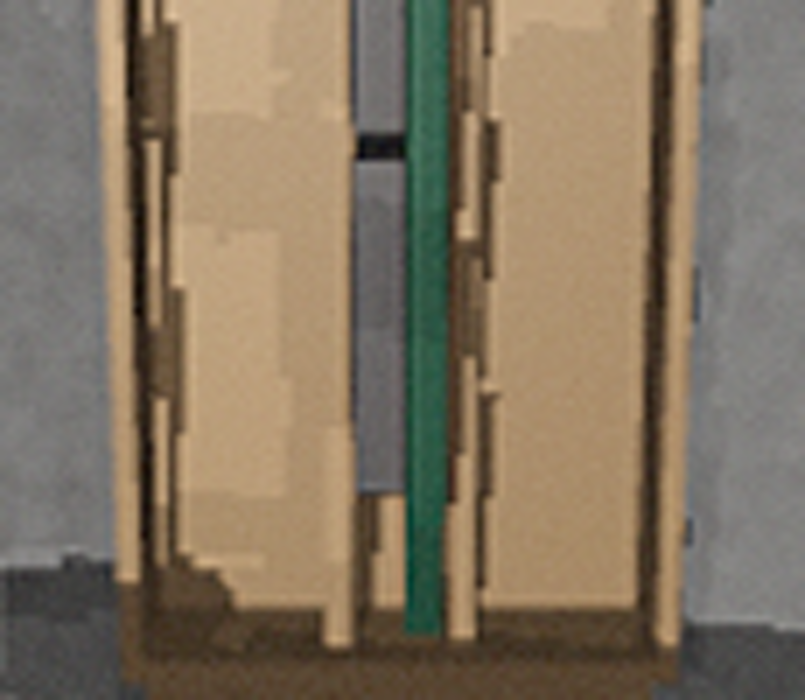

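```bash
python3 - <<'E'
from h import *
import pickle
m=pickle.load(open("w1.pkl","rb"))
f=lambda x0,y0,p:(x0+(p[0]+.5)/7-.5,y0+(p[1]+.5)/7-.5)
def P(n,x0,y0,p,z):
    print(n,atz(m,*f(x0,y0,p),z))
P("end-40 x-.5",200,0,(407,358),.0485);P("end-40 x-5",200,0,(447,358),.0485)
P("line -.5 far",200,90,(406,450),.0485);P("line -5 far",200,90,(447,450),.0485)
P("line5 far ",200,90,(353,480),.0465);P("line5 near",200,0,(352,400),.0465)
P("nose tip",200,0,(427,272),.0185);P("ear tip",200,90,(425,635),.0275)
P("corner",200,0,(78,90),.028);P("corner",200,0,(720,90),.028);P("wallL",200,90,(112,500),.028);P("wallR",200,90,(688,500),.028)
E
```

```text
end-40 x-.5 [ 0.5697 -0.2178  0.0485]
end-40 x-5 [ 0.5658 -0.2181  0.0485]
line -.5 far [ 0.5637 -0.1461  0.0485]
line -5 far [ 0.5594 -0.1465  0.0485]
line5 far  [ 0.5691 -0.142   0.0465]
line5 near [ 0.5748 -0.2136  0.0465]
nose tip [ 0.5683 -0.2294  0.0185]
ear tip [ 0.5591 -0.1199  0.0275]
corner [ 0.6057 -0.2425  0.028 ]
corner [ 0.5398 -0.248   0.028 ]
wallL [ 0.5968 -0.1333  0.028 ]
wallR [ 0.5301 -0.1388  0.028 ]
```

The pad's length checks out: nose to ear measures 110 mm. Its yaw is 4.8° and its origin is about (0.567, -0.178). Next I'll grip it at the middle, with the fingertips about 29.5 mm above its lower edge so they clear the caliper tops.

```bash

python3 -c "
from h import *
o=ctrl.get_obs();print(o['tool_pos'],o['orientation'],o['clock'])
print(delta([.567,-.178,.098],-85.2))"
```

```text
[ 0.5634 -0.1196  0.2008] [179.9892   0.0098 -85.1719] 2.0333
(array([0.0002, 0.0002, 0.0005]), array([0.0585, 0.0013, 0.1027]))
```

```bash
python3 -m creep '[[0,0,0,0.03,0.001,0.01,0.4],[0,0,0,0.0585,0.001,0.03,0.4],[0,0,0,0.0585,0.001,0.05,0.4],[0,0,0,0.0585,0.001,0.05,0.4],[0,0,0,0.0585,0.001,0.05,0.4],[0,0,0,0.0585,0.001,0.05,0.4]]'
python3 - <<'E'
from h import *
cv2.imwrite("pics/w2.png",ctrl.snapshot("wrist"))
o=ctrl.get_obs();print(o['tool_pos'],o['orientation'],o['opening'],np.abs(o['qvel']).max());print(delta([.567,-.178,.098],-85.2))
E
```

```text
clock: 2.53
tool_pos: [0.5682, -0.1774, 0.152]
orientation: [-179.9, -0.0, -85.1]
force: [0.4, -0.6, 0.8]
opening: 0.053
[ 0.5685 -0.1775  0.1524] [-179.8775   -0.0276  -85.0737] 0.0490677665901977 0.318414392773111
(array([-0.0021, -0.0005,  0.0022]), array([0.0004, 0.0017, 0.0544]))
```

View pics/w2.png

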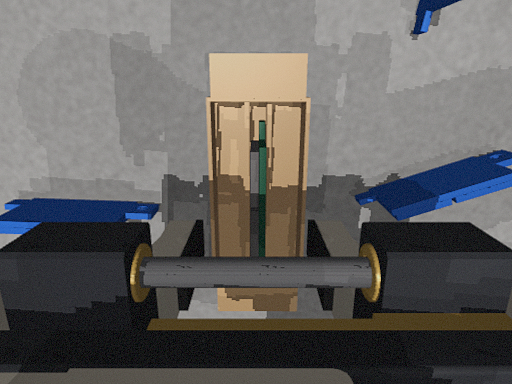

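The carton slot runs up the middle of the image, with the pad at (262,120) to (262,250). The blue pieces at (85,212) and (440,185) are clear of the half-open fingers, so I'll descend and grip.

```bash
python3 -m creep '[[0,0,0,0,0.0015,0.02,0.4],[0,0,0,0,0.0015,0.04,0.4],[0,0,0,0,0.0015,0.054,0.4],[0,0,0,0,0.0015,0.054,0.4],[0,0,0,0,0.0015,0.054,0.4],[0,0,0,0,0.0015,0.054,0.2],[0,0,0,0,0.0015,0.054,0],[0,0,0,0,0.0015,0.054,0],[0,0,0,0,0.0015,0.054,0],[0,0,0,0,0.0015,0.054,0],[0,0,0,0,0.0015,0.054,0],[0,0,0,0,0.0015,0.054,0]]'
python3 - <<'E'
from h import *
cv2.imwrite("pics/w3.png",ctrl.snapshot("wrist"))
o=ctrl.get_obs();print(o['tool_pos'],o['orientation'],o['opening'],o['force'])
E
```

```text
clock: 3.58
tool_pos: [0.5664, -0.1787, 0.0974]
orientation: [-180.0, -0.0, -85.2]
force: [-0.7, 2.2, 6.1]
opening: 0.0096
[ 0.5664 -0.1787  0.0974] [-179.9528   -0.0128  -85.1751] 0.009813520460763274 [-0.9557  1.8959  6.3274]
```

View pics/w3.png

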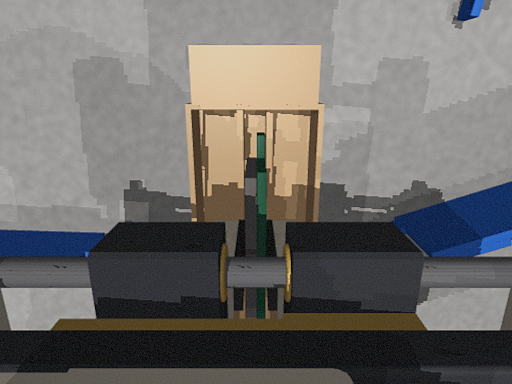

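The grip stopped at 9.7 mm on the pad. Before lifting, I'll work out a viewing pose for the caliper that the held pad doesn't block.

```bash
cat >> h.py <<'E'
CAM=np.array([0.0759,0,-0.0927]); CR=np.array([[-0.0004,-0.9598,-0.2806],[1,-0.0003,-0.0006],[0.0005,-0.2806,0.9598]])
def wmodel(pos,yaw):
    T=Rn.from_euler('xyz',[180,0,yaw],degrees=True).as_matrix()
    Rc=(T@CR).T; c=np.array(pos)+T@CAM
    return dict(K=ctrl.camera_model("wrist")["K"],rvec=cv2.Rodrigues(Rc)[0],tvec=-Rc@c)
def frame(P,o,yaw): return Rn.from_euler('z',yaw,degrees=True).apply(np.array(P,float))+np.array(o)
E
python3 - <<'E'
from h import *
cal=lambda P:frame(np.array(P)/1000,[.5335,.141,.062],2)
C=cal([[19,-60,27],[-7.5,-44,27],[-7.5,40,27],[19,70,27],[0,-44,23],[-30,0,27]])
for pos in ([.533,.20,.26],[.553,.20,.26],[.573,.19,.26],[.533,.22,.26]):
    m=wmodel(pos,-88)
    Pd=[[x,y,z] for x in(-5,5) for y,z in((-52,10),(-40,46),(40,46),(-40,0))]
    pad=frame(np.array(Pd)/1000,[pos[0],pos[1],pos[2]-.095],2)
    print(pos);print(proj(m,C).round().tolist());print(proj(m,pad).round().tolist())
print(delta([.553,.20,.26],-88))
E
```

```text
[0.533, 0.2, 0.26]
[[231.0, 22.0], [268.0, 46.0], [267.0, 158.0], [234.0, 193.0], [257.0, 46.0], [296.0, 107.0]]
[[265.0, 131.0], [267.0, 170.0], [265.0, 323.0], [264.0, 150.0], [246.0, 131.0], [244.0, 170.0], [245.0, 323.0], [247.0, 150.0]]
[0.553, 0.2, 0.26]
[[259.0, 23.0], [295.0, 47.0], [291.0, 159.0], [258.0, 194.0], [284.0, 47.0], [322.0, 108.0]]
[[265.0, 131.0], [267.0, 170.0], [265.0, 323.0], [264.0, 150.0], [246.0, 131.0], [244.0, 170.0], [245.0, 323.0], [247.0, 150.0]]
[0.573, 0.19, 0.26]
[[286.0, 39.0], [321.0, 62.0], [315.0, 171.0], [282.0, 206.0], [310.0, 63.0], [346.0, 122.0]]
[[265.0, 131.0], [267.0, 170.0], [265.0, 323.0], [264.0, 150.0], [246.0, 131.0], [244.0, 170.0], [245.0, 323.0], [247.0, 150.0]]
[0.533, 0.22, 0.26]
[[232.0, -9.0], [269.0, 16.0], [268.0, 133.0], [235.0, 170.0], [258.0, 17.0], [298.0, 80.0]]
[[265.0, 131.0], [267.0, 170.0], [265.0, 323.0], [264.0, 150.0], [246.0, 131.0], [244.0, 170.0], [245.0, 323.0], [247.0, 150.0]]
(array([-0.0008, -0.0002,  0.0493]), array([-0.3785, -0.0186, -0.1627]))
```

```bash
python3 -m creep '[[0,0,0,0,0,-0.03,0],[0,0,0,0,0,-0.07,0],[0,0,0,0,0,-0.11,0],[0,0,0,0,0,-0.13,0],[0,0,0.05,-0.37,-0.038,-0.13,0],[0,0,0.05,-0.37,-0.038,-0.13,0],[0,0,0.05,-0.37,-0.038,-0.13,0],[0,0,0.05,-0.37,-0.038,-0.13,0],[0,0,0.05,-0.37,-0.038,-0.13,0],[0,0,0.05,-0.37,-0.038,-0.13,0],[0,0,0.05,-0.37,-0.038,-0.13,0],[0,0,0.05,-0.37,-0.038,-0.13,0]]'
python3 -c "
from h import *
print(delta([.573,.19,.225],-88))"
```

```text
clock: 4.63
tool_pos: [0.5716, 0.1565, 0.2266]
orientation: [180.0, 0.0, -88.1]
force: [2.1, -0.9, -0.6]
opening: 0.0097
(array([ 0.0003,  0.    , -0.0011]), array([-0.0334, -0.0025,  0.0016]))
```

```bash
python3 -m creep '[[0,0,0,-0.03,-0.002,0.001,0],[0,0,0,-0.03,-0.002,0.001,0],[0,0,0,-0.03,-0.002,0.001,0],[0,0,0,-0.03,-0.002,0.001,0],[0,0,0,-0.03,-0.002,0.001,0],[0,0,0,-0.03,-0.002,0.001,0]]'
python3 - <<'E'
from h import *
import pickle
m=ctrl.camera_model("wrist");im=ctrl.snapshot("wrist");pickle.dump(m,open("w4.pkl","wb"))
cv2.imwrite("pics/w4.png",im)
o=ctrl.get_obs();print(o['tool_pos'],o['orientation'],o['force'],np.abs(o['qvel']).max())
crop(im,"pics/c7.png",240,10,130,100,6)
crop(im,"pics/c8.png",240,100,130,100,6)
E
```

```text
clock: 5.13
tool_pos: [0.5731, 0.1835, 0.2257]
orientation: [180.0, -0.0, -88.1]
force: [-0.9, -0.0, -0.4]
opening: 0.0098
[0.5733 0.1835 0.2259] [-179.9985    0.0012  -88.1313] [-0.0753 -0.4774 -0.6038] 0.2022706053974046
```

View pics/w4.png

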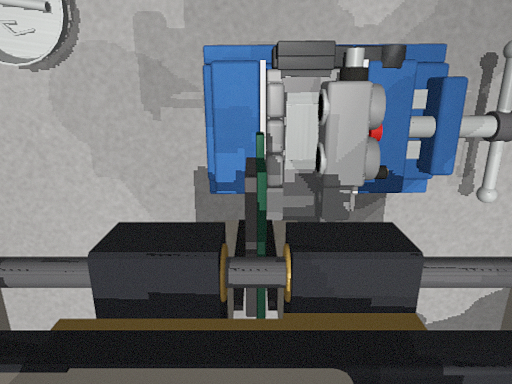

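View pics/c7.png

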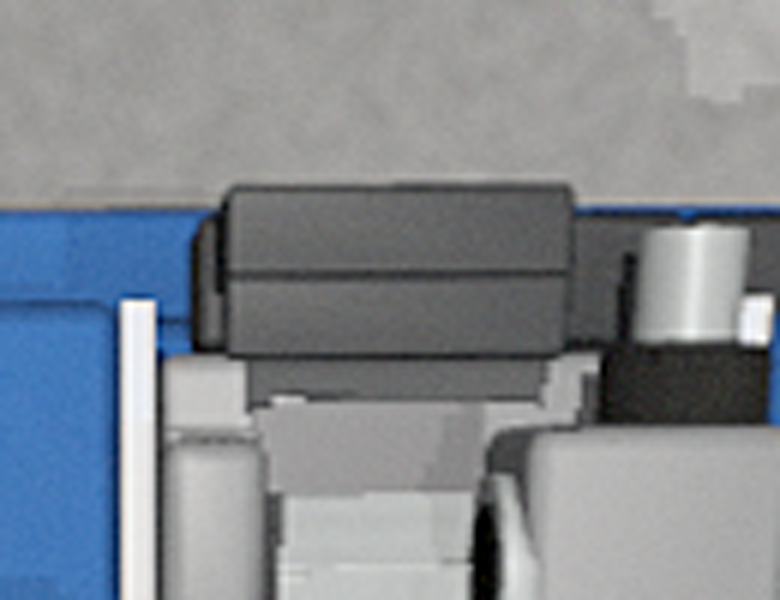

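View pics/c8.png

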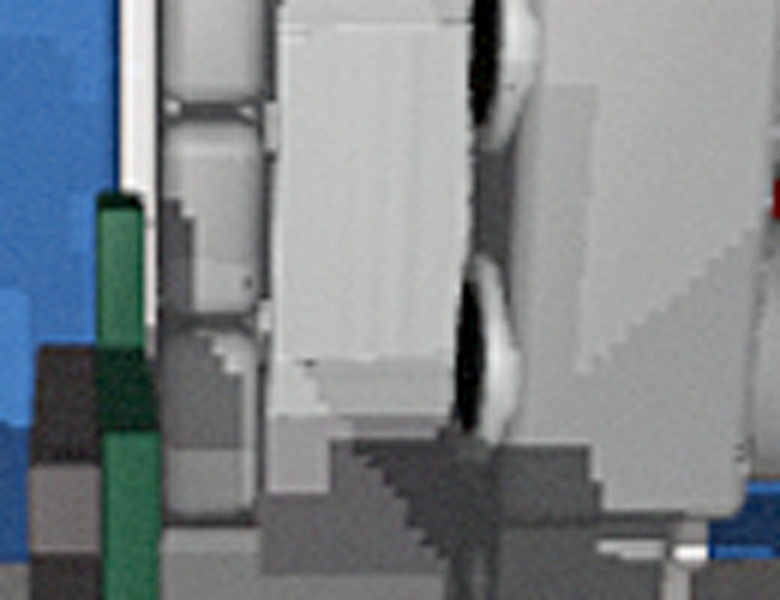

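The caliper is clearly visible. The retainer lip's front edge is at image row 68, columns 278–335. The outer wall's inner edge is near column 284, the spring spans rows 92–169, and the piston block's edge is near column 328. I'll turn these into world positions.

```bash
python3 - <<'E'
from h import *
import pickle
m=pickle.load(open("w4.pkl","rb"))
def P(n,y0,p,z):
    a=atz(m,240+(p[0]+.5)/6-.5,y0+(p[1]+.5)/6-.5,z); print(n,a)
P("lip front L",10,(228,353),.085);P("lip front R",10,(570,353),.085)
P("lip back L",10,(230,185),.085);P("lip back R",10,(572,185),.085);P("lip seam",10,(400,272),.085)
P("spring end -",10,(375,491),.068);P("spring end + a",100,(370,358),.068);P("spring end + b",100,(370,415),.068)
P("sp L -",10,(282,495),.068);P("sp R -",10,(475,495),.068);P("sp L +",100,(272,350),.068);P("sp R+",100,(458,350),.068)
P("outer in -",10,(265,450),.089);P("outer in +",100,(258,510),.089)
P("outer out -",10,(165,450),.089);P("outer out +",100,(163,510),.089)
P("piston block in -",10,(530,440),.089);P("block in +",100,(502,440),.089)
P("block out",100,(775,100),.089);P("block end +",100,(650,515),.089);P("block end -",10,(650,428),.089)
P("jaw L -",10,(110,305),.061)
a=atz(m,206,190,.061);print("jaw +",a); print(atz(m,207,62,.061))
for z in (.005,.015):print("vice base",atz(m,204,45,z),atz(m,446,43,z),atz(m,427,192,z))
E
```

```text
lip front L [0.5612 0.0972 0.085 ]
lip front R [0.5234 0.096  0.085 ]
lip back L [0.5619 0.08   0.085 ]
lip back R [0.5249 0.0788 0.085 ]
lip seam [0.5428 0.0882 0.085 ]
spring end - [0.5416 0.1116 0.068 ]
spring end + a [0.5386 0.1618 0.068 ]
spring end + b [0.5381 0.1693 0.068 ]
sp L - [0.5528 0.1125 0.068 ]
sp R - [0.5295 0.1117 0.068 ]
sp L + [0.5512 0.1612 0.068 ]
sp R+ [0.5275 0.1604 0.068 ]
outer in - [0.5569 0.1074 0.089 ]
outer in + [0.5538 0.1763 0.089 ]
outer out - [0.5679 0.1077 0.089 ]
outer out + [0.5652 0.1767 0.089 ]
piston block in - [0.5278 0.1054 0.089 ]
block in + [0.5254 0.1667 0.089 ]
block out [0.4981 0.1261 0.089 ]
block end + [0.5068 0.1754 0.089 ]
block end - [0.5148 0.1037 0.089 ]
jaw L - [0.5743 0.0911 0.061 ]
jaw + [0.6129 0.1913 0.061 ]
[0.6113 0.0934 0.061 ]
vice base [0.6215 0.0763 0.005 ] [0.4104 0.0679 0.005 ] [0.4028 0.2045 0.005 ]
vice base [0.6201 0.0773 0.015 ] [0.4157 0.0692 0.015 ] [0.4083 0.2014 0.015 ]
```

```bash
python3 - <<'E'
from h import *
import pickle
m=pickle.load(open("w4.pkl","rb"))
for z in (.02,.03,.04,.05): print(z,atz(m,508,127,z), atz("top",207,272,z))
# predict with caliper guess
for O in ([.5355,.141,.062],):
    c=lambda P:proj(m,frame(np.array(P)/1000,O,2.2)).round(1).tolist()
    print(c([[19,-30,27],[19,30,27],[-7.5,-30,27],[-7.5,30,27],[0,-44,23],[0,-52.5,23],[0,-21,6],[0,21,6],[-2.75,48,15],[0,70,27],[106,-68,-60],[-106,-68,-60],[-106,68,-60],[106,68,-60]]))
crop("pics/w4.png","pics/c9.png",260,170,120,70,6)
crop("pics/scene0.png","pics/c10.png",250,140,65,50,12)
E
```

```text
0.02 [0.3498 0.137  0.02  ] [0.3714 0.1324 0.02  ]
0.03 [0.3574 0.136  0.03  ] [0.3724 0.1311 0.03  ]
0.04 [0.3649 0.1351 0.04  ] [0.3734 0.1298 0.04  ]
0.05 [0.3725 0.1341 0.05  ] [0.3744 0.1285 0.05  ]
[[285.2, 91.5], [283.6, 178.5], [325.1, 91.3], [320.7, 178.3], [313.7, 69.4], [314.3, 55.7], [308.5, 103.5], [306.3, 159.6], [310.4, 196.7], [308.0, 229.8], [179.0, 45.5], [419.3, 43.9], [401.3, 190.7], [188.6, 191.9]]
```

View pics/c9.png

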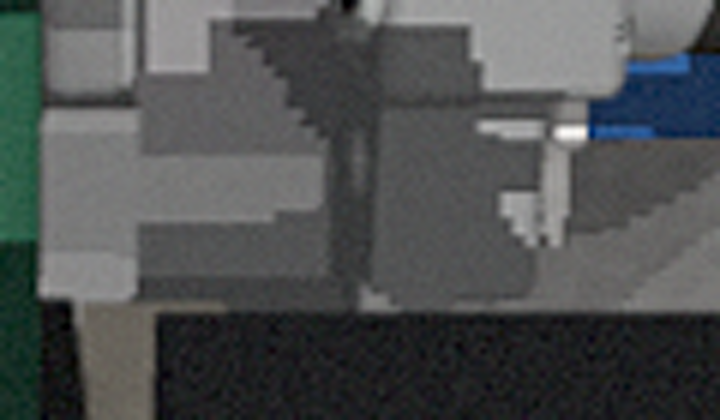

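View pics/c10.png

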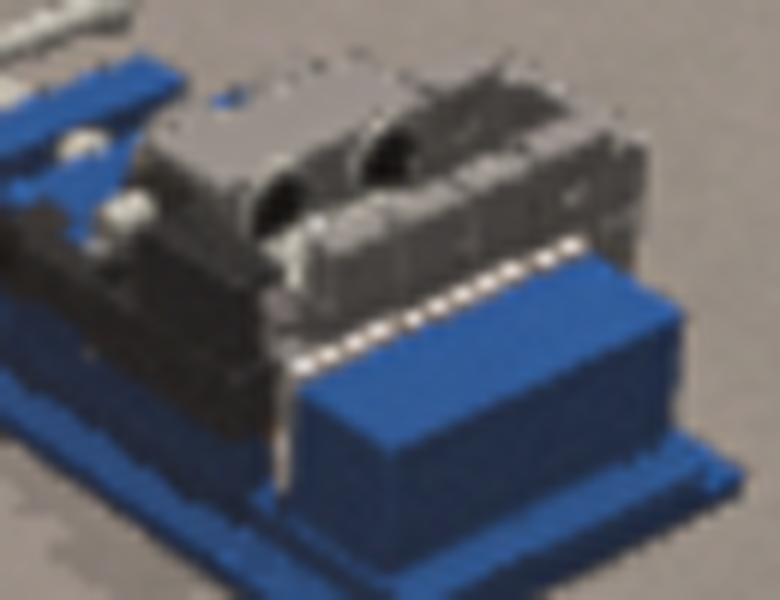

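```bash
python3 - <<'E'
from h import *
import pickle
m=pickle.load(open("w4.pkl","rb"))
tcp=np.array([.5733,.1835,.2259])
for dy in (-2,0,2):
  for dz in (93,95,97):
    pts=[[-2.75,-52,16],[-2.75,-40,46],[-5,-40,46],[-.5,-40,46],[-5,-52,16],[-.5,-52,16]]
    P=frame(np.array(pts)/1000+[0,dy/1000,0],tcp-[0,0,dz/1000],-88.13+90)
    print(dy,dz,proj(m,P).round(1).tolist())
f=lambda p:(240+(p[0]+.5)/6-.5,100+(p[1]+.5)/6-.5)
print("obs nose",f((143,208)),f((100,208)),"plate",f((160,432)),f((102,432)))
E
```

```text
-2 93 [[260.5, 129.2], [261.4, 166.2], [266.7, 166.2], [256.2, 166.2], [264.9, 129.2], [256.1, 129.2]]
-2 95 [[260.4, 128.7], [261.4, 165.2], [266.5, 165.1], [256.2, 165.2], [264.8, 128.7], [256.0, 128.7]]
-2 97 [[260.4, 128.2], [261.3, 164.1], [266.4, 164.1], [256.2, 164.1], [264.7, 128.2], [256.0, 128.2]]
0 93 [[260.5, 133.1], [261.4, 170.7], [266.6, 170.7], [256.2, 170.7], [264.9, 133.1], [256.1, 133.1]]
0 95 [[260.4, 132.6], [261.3, 169.6], [266.5, 169.6], [256.2, 169.6], [264.8, 132.6], [256.0, 132.6]]
0 97 [[260.4, 132.0], [261.3, 168.5], [266.3, 168.5], [256.2, 168.5], [264.7, 132.0], [256.0, 132.0]]
2 93 [[260.5, 137.0], [261.4, 175.2], [266.6, 175.2], [256.2, 175.2], [264.9, 137.0], [256.1, 137.0]]
2 95 [[260.4, 136.5], [261.3, 174.0], [266.4, 174.0], [256.2, 174.0], [264.8, 136.5], [256.0, 136.5]]
2 97 [[260.4, 135.9], [261.2, 172.9], [266.3, 172.9], [256.2, 172.9], [264.7, 135.9], [256.0, 135.9]]
obs nose (263.4166666666667, 134.25) (256.25, 134.25) plate (266.25, 171.58333333333331) (256.5833333333333, 171.58333333333331)
```

Pad in hand: its origin is 95 mm ahead of the TCP and 0.9 mm to +y. The caliper origin is about (0.5353, 0.1407, 0.062) with yaw 2.2°. The predicted spring rows (103.5 and 159.6) match the faint lines I see at 104 and 159.6. Now I'll work out the hover pose.

```bash
cat >> h.py <<'E'
C0=np.array([.5353,.1407,.062]);CY=2.2
def tcp_for(x,y,z): # pad origin in caliper frame, mm
    return frame(np.array([x,y-0.9,z+95.])/1000,C0,CY)
def padnow():
    o=ctrl.get_obs(); p=o['tool_pos']-C0
    return Rn.from_euler('z',-CY,degrees=True).apply(p)*1000+[0,.9,-95.], o['orientation'][2]+90-CY
E
python3 -c "
from h import *
t=tcp_for(.5,10.3,40);print(t,padnow());print(delta(t,-87.8))"
```

```text
[0.5354 0.1501 0.197 ] (array([39.5704, 42.2544, 68.8595]), np.float64(-0.33126551551722816))
(array([-0.    ,  0.    , -0.0058]), array([0.0322, 0.0389, 0.0289]))
```

```bash
python3 -m creep '[[0,0,-0.006,0.016,0.02,0.01,0],[0,0,-0.006,0.032,0.039,0.018,0],[0,0,-0.006,0.032,0.039,0.029,0],[0,0,-0.006,0.032,0.039,0.029,0],[0,0,-0.006,0.032,0.039,0.029,0],[0,0,-0.006,0.032,0.039,0.029,0],[0,0,-0.006,0.032,0.039,0.029,0]]'
python3 - <<'E'
from h import *
import pickle
m=ctrl.camera_model("wrist");im=ctrl.snapshot("wrist");pickle.dump(m,open("w5.pkl","wb"))
cv2.imwrite("pics/w5.png",im);s=ctrl.snapshot("scene");crop(s,"pics/s5.png",225,110,100,75,8)
crop(im,"pics/c11.png",200,0,130,100,6);crop(im,"pics/c12.png",200,100,130,100,6)
print(padnow(),ctrl.get_obs()['force'],ctrl.get_obs()['clock'])
E
```

```text
clock: 5.77
tool_pos: [0.5362, 0.1517, 0.1974]
orientation: [-179.9, 0.0, -87.7]
force: [-0.1, -0.6, -1.2]
opening: 0.0098
(array([ 1.005 , 11.8841, 40.1567]), np.float64(0.09901036688153209)) [-0.481   0.6061 -0.5343] 5.8667
```

View pics/w5.png

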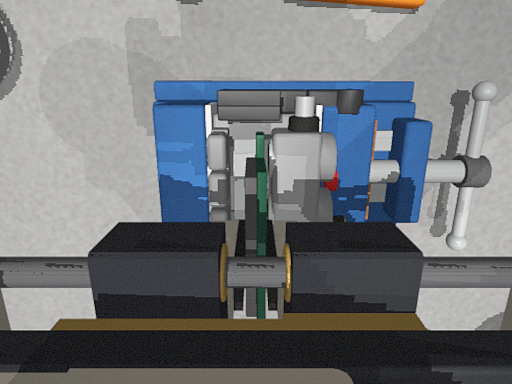

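View pics/c11.png

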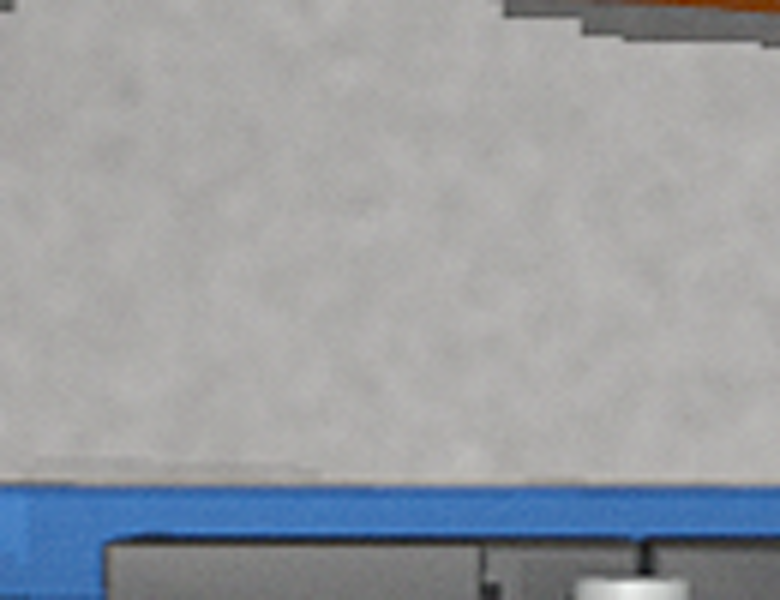

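View pics/c12.png

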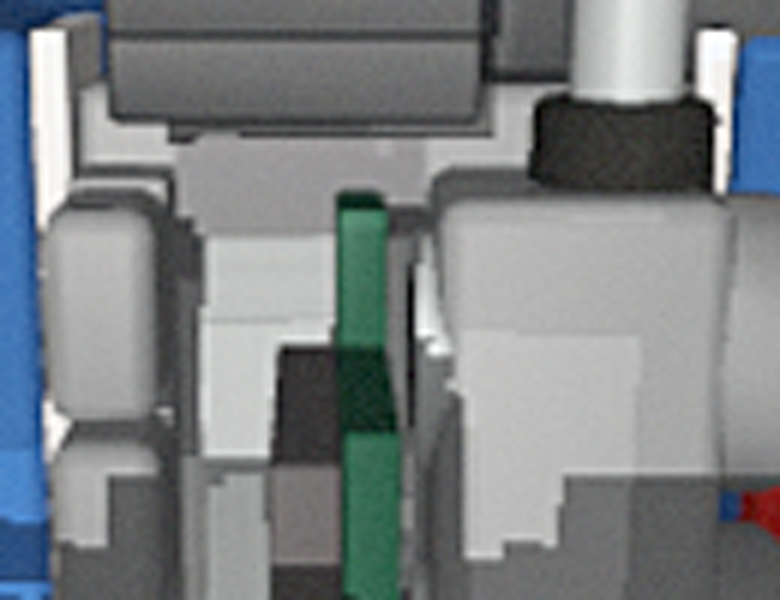

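View pics/s5.png

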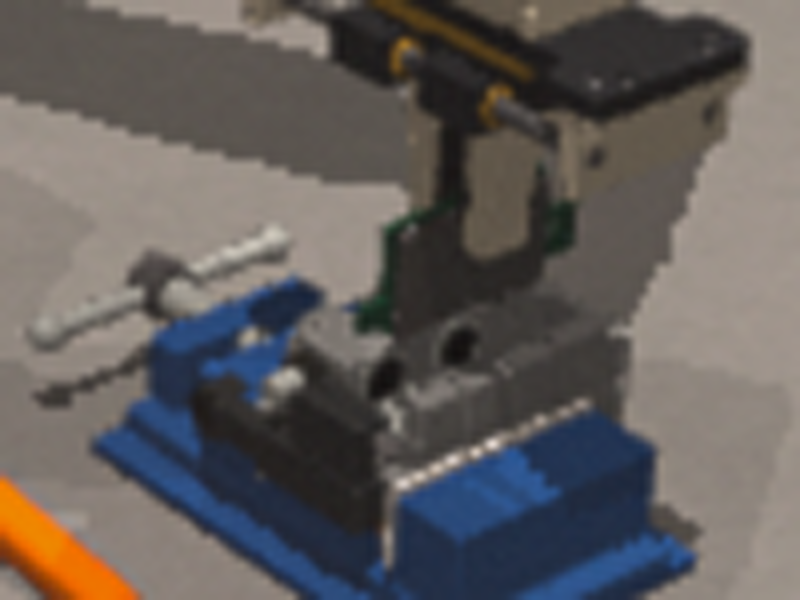

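The pad hangs over the pocket at (262,130) in the wrist view, clear of both sides. The lip's front edge is at row 120. I'll re-measure from this pose.

```bash
python3 - <<'E'
from h import *
import pickle
m=pickle.load(open("w5.pkl","rb"))
def P(n,p,z):
    a=atz(m,200+(p[0]+.5)/6-.5,100+(p[1]+.5)/6-.5,z); print(n,a,(Rn.from_euler('z',-CY,degrees=True).apply(a-C0)*1000).round(1))
P("lip L",(108,122),.085);P("lip R",(480,122),.085);P("outer in",(157,300),.089);P("block in",(442,250),.089);P("spring -21",(270,319),.068);P("spring L",(200,400),.068)
P("piston ring",(415,300),.077)
o=ctrl.get_obs()
pts=[[-5,-52,16],[-.5,-52,16],[-5,-40,46],[-.5,-40,46]]
t=o['tool_pos']
P_=frame(np.array(pts)/1000+[0,.0009,-.095],t,o['orientation'][2]+90)
q=proj(m,P_); print("pred",((q-[200,100]+.5)*6-.5).round(0).tolist(),"obs (385,208)(338,208)(400,432)(342,432)")
print(padnow())
print(delta(tcp_for(.5,10.5,40),-87.8))
E
```

```text
lip L [0.5615 0.0977 0.085 ] [ 24.5 -43.9  23. ]
lip R [0.5238 0.0962 0.085 ] [-13.2 -44.   23. ]
outer in [0.5559 0.115  0.089 ] [ 19.6 -26.4  27. ]
block in [0.5272 0.1088 0.089 ] [ -9.4 -31.6  27. ]
spring -21 [0.5449 0.1208 0.068 ] [  8.8 -20.2   6. ]
spring L [0.5526 0.1305 0.068 ] [ 16.9 -10.8   6. ]
piston ring [0.5291 0.1163 0.077 ] [ -7.2 -24.2  15. ]
pred [[397.0, 207.0], [345.0, 207.0], [408.0, 431.0], [346.0, 431.0]] obs (385,208)(338,208)(400,432)(342,432)
(array([ 1.005 , 11.8841, 40.1567]), np.float64(0.09901036688153209))
(array([-0.0007,  0.0004,  0.0017]), array([0.0014, 0.0005, 0.0002]))
```

Everything agrees: lip at y −44.0, pistons at x −7.2. I'll lower the pad to just above the spring with it shifted +10.5 mm.

```bash
python3 -m creep '[[0,0,0,0.0014,0.0008,0.005,0],[0,0,0,0.0014,0.0008,0.01,0],[0,0,0,0.0014,0.0008,0.015,0],[0,0,0,0.0014,0.0008,0.02,0],[0,0,0,0.0014,0.0008,0.025,0],[0,0,0,0.0014,0.0008,0.03,0],[0,0,0,0.0014,0.0008,0.032,0],[0,0,0,0.0014,0.0008,0.032,0],[0,0,0,0.0014,0.0008,0.032,0]]'
python3 - <<'E'
from h import *
print(padnow(),ctrl.get_obs()['force'],ctrl.get_obs()['orientation'],ctrl.get_obs()['opening'])
E
```

```text
clock: 6.62
tool_pos: [0.5346, 0.1499, 0.1646]
orientation: [180.0, -0.0, -87.7]
force: [0.1, 0.5, -1.0]
opening: 0.0096
(array([-0.3186, 10.1204,  7.6298]), np.float64(0.09659538949145752)) [ 0.1136  0.5255 -1.0317] [179.9898  -0.0136 -87.7034] 0.009646125282623748
```

```bash
python3 -m creep '[[0,0,0,0,-0.0005,0.001,0],[0,0,0,0,-0.0005,0.002,0],[0,0,0,0,-0.0005,0.003,0],[0,0,0,0,-0.0005,0.004,0],[0,0,0,0,-0.0005,0.004,0],[0,0,0,0,-0.0005,0.004,0]]'
python3 - <<'E'
from h import *
print(padnow(),ctrl.get_obs()['force'],ctrl.get_obs()['moment'],ctrl.get_obs()['opening'])
E
```

```text
clock: 7.12
tool_pos: [0.5355, 0.1501, 0.1617]
orientation: [-179.9, 0.0, -87.7]
force: [-0.7, 0.3, 5.4]
opening: 0.0098
(array([ 0.5715, 10.2776,  4.6733]), np.float64(0.11283125657719761)) [-0.6901  0.2757  5.4302] [-0.03    0.5813 -0.0995] 0.009776064672235414
```

```bash
python3 -m creep '[[0,0,0,0,0,0.001,0],[0,0,0,0,0,0.002,0],[0,0,0,0,0,0.003,0],[0,0,0,0,0,0.0035,0],[0,0,0,0,0,0.0035,0],[0,0,0,0,0,0.0035,0]]'
python3 - <<'E'
from h import *
im=ctrl.snapshot("wrist");cv2.imwrite("pics/w6.png",im);crop(im,"pics/c13.png",190,90,130,100,6)
print(padnow(),ctrl.get_obs()['force'],ctrl.get_obs()['moment'],ctrl.get_obs()['opening'])
E
```

```text
clock: 7.62
tool_pos: [0.5356, 0.1501, 0.1586]
orientation: [-179.9, 0.0, -87.7]
force: [-1.9, -0.7, 9.0]
opening: 0.0095
(array([ 0.6888, 10.3055,  1.577 ]), np.float64(0.12543394407024078)) [-2.6981  0.2762  9.3224] [-0.1388  0.9226 -0.0253] 0.009465566560698788
```

View pics/c13.png

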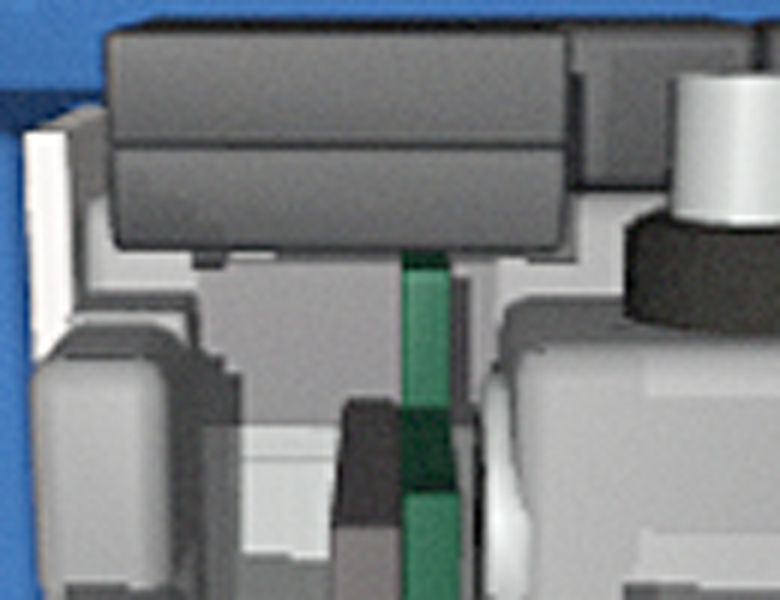

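The spring force of about 10.3 N means 4.3 mm of travel, which agrees with the pad at z ≈ 1.6 mm. The nose tip is just in front of the lip, at crop row 255 against the lip edge at 248. Next I'll slide to −y under it.

```bash
python3 -m creep '[[0,0,0,0.0015,0,0,0],[0,0,0,0.003,0,0,0],[0,0,0,0.0045,0,0,0],[0,0,0,0.006,0,0,0],[0,0,0,0.0075,0,0,0],[0,0,0,0.009,0,0,0],[0,0,0,0.009,0,0,0],[0,0,0,0.009,0,0,0]]'
python3 - <<'E'
from h import *
print(padnow(),ctrl.get_obs()['force'],ctrl.get_obs()['moment'],ctrl.get_obs()['opening'])
E
```

```text
clock: 8.33
tool_pos: [0.5373, 0.1424, 0.1592]
orientation: [-179.7, 0.2, -87.6]
force: [-0.1, 2.6, 9.0]
opening: 0.0095
(array([2.0421, 2.5219, 2.239 ]), np.float64(0.15202762080481858)) [-0.1415  2.5528  9.008 ] [1.3425 0.1115 0.0008] 0.00953529779852035
```

```bash
python3 -m creep '[[0,0,0,0.0005,0.0005,0.0003,0],[0,0,0,0.001,0.001,0.0005,0],[0,0,0,0.0015,0.001,0.0005,0],[0,0,0,0.002,0.001,0.0005,0],[0,0,0,0.002,0.001,0.0005,0],[0,0,0,0.002,0.001,0.0005,0]]'
python3 - <<'E'
from h import *
print(padnow(),ctrl.get_obs()['force'],ctrl.get_obs()['moment'],ctrl.get_obs()['orientation'])
E
```

```text
clock: 8.83
tool_pos: [0.5369, 0.1408, 0.159]
orientation: [-179.6, 0.2, -87.6]
force: [0.3, 5.2, 8.0]
opening: 0.0099
(array([1.5554, 0.9008, 2.022 ]), np.float64(0.1633804610575451)) [0.3201 5.1686 7.9897] [ 1.8279 -0.2585  0.0173] [-179.6441    0.1878  -87.6366]
```

```bash
python3 - <<'E'
from h import *
import pickle
m=ctrl.camera_model("wrist");im=ctrl.snapshot("wrist");cv2.imwrite("pics/w7.png",im);crop(im,"pics/c14.png",190,90,130,100,6)
s=ctrl.snapshot("scene");crop(s,"pics/s7.png",225,110,100,75,8)
o=ctrl.get_obs();t=o['tool_pos']
R=Rn.from_euler('xyz',o['orientation'],degrees=True)
# pad axes: x=-tool y, y=-tool x, z=-tool z
pts=np.array([[-5,-40,46],[-.5,-40,46],[5,-36,44]])/1000+[0,.0009,-.095]
q=proj(m,R.apply(-pts[:,[1,0,2]])+t); print(((q-[190,90]+.5)*6-.5).round(0).tolist())
q=proj(m,frame(np.array([[-14,-44,23],[24,-44,23]])/1000,C0,CY));print(((q-[190,90]+.5)*6-.5).round(0).tolist())
E
```

```text
[[463.0, 492.0], [402.0, 492.0], [328.0, 537.0]]
[[586.0, 359.0], [135.0, 357.0]]
```

View pics/c14.png

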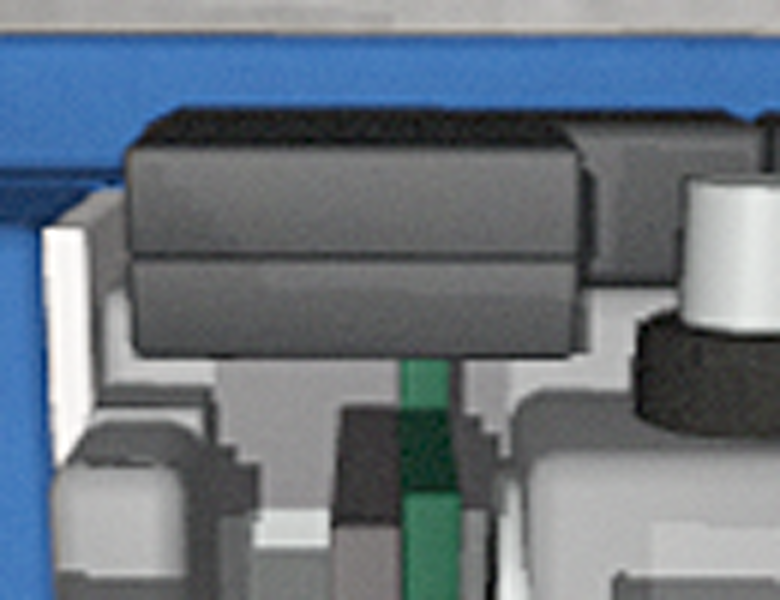

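View pics/s7.png

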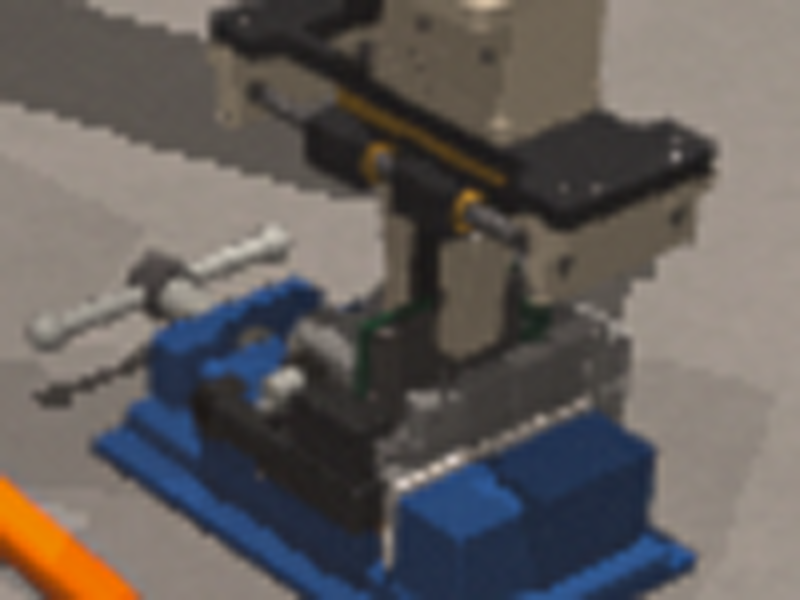

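The nose is now under the lip, passing beneath its front edge at crop row 356, and the pad hasn't shifted in the grip. I'll press down a little, then push on to the nose stop.

```bash
python3 -m creep '[[0,0,0,0,0,0.0008,0],[0,0,0,0,0,0.0015,0],[0,0,0,0.0005,0.0003,0.0015,0],[0,0,0,0.001,0.0005,0.0015,0],[0,0,0,0.0015,0.0005,0.0015,0],[0,0,0,0.0015,0.0005,0.0015,0]]'
python3 - <<'E'
from h import *
print(padnow(),ctrl.get_obs()['force'],ctrl.get_obs()['moment'],ctrl.get_obs()['orientation'])
E
```

```text
clock: 9.43
tool_pos: [0.5366, 0.1394, 0.1578]
orientation: [-179.6, 0.2, -87.6]
force: [0.0, 4.9, 9.9]
opening: 0.0098
(array([ 1.2961, -0.4305,  0.7742]), np.float64(0.17174158018339636)) [0.0146 4.8767 9.8543] [ 2.0239 -0.2566 -0.0171] [-179.6059    0.2096  -87.6283]
```

```bash
python3 -m creep '[[0,0,0,0,0,0.0005,0],[0,0,0,0,0,0.001,0],[0,0,0,0,0,0.0013,0],[0,0,0,0,0,0.0013,0],[0,0,0,0,0,0.0013,0]]'
python3 - <<'E'
from h import *
print(padnow(),ctrl.get_obs()['force'],ctrl.get_obs()['moment'],ctrl.get_obs()['orientation'])
E
```

```text
clock: 9.85
tool_pos: [0.5367, 0.1395, 0.157]
orientation: [-179.6, 0.2, -87.6]
force: [-1.9, 5.1, 14.6]
opening: 0.0098
(array([ 1.3928, -0.3523, -0.0083]), np.float64(0.18681946182749964)) [-1.917   5.0828 14.6051] [ 1.9684  0.4459 -0.0286] [-179.5868    0.2086  -87.6132]
```

Fz is now about 15.6 N net, above the spring's 12 N, so the pad is on the seat. I'll feel for the nose wall with a little more −y push to confirm where the pad is along y.

```bash
python3 -m creep '[[0,0,0,0.0005,0,0.0002,0],[0,0,0,0.001,0,0.0002,0],[0,0,0,0.0015,0,0.0002,0],[0,0,0,0.0015,0,0.0002,0],[0,0,0,0.0015,0,0.0002,0],[0,0,0,0.0015,0,0.0002,0]]'
python3 - <<'E'
from h import *
m=ctrl.camera_model("wrist");im=ctrl.snapshot("wrist");cv2.imwrite("pics/w8.png",im);crop(im,"pics/c15.png",190,90,130,100,6)
o=ctrl.get_obs();t=o['tool_pos'];print(padnow(),o['force'],o['moment'],o['orientation'],o['opening'])
R=Rn.from_euler('xyz',o['orientation'],degrees=True)
pts=np.array([[-5,-40,46],[-.5,-40,46],[5,-36,44]])/1000+[0,.0009,-.095]
q=proj(m,R.apply(-pts[:,[1,0,2]])+t); print(((q-[190,90]+.5)*6-.5).round(0).tolist())
q=proj(m,frame(np.array([[-14,-44,23],[24,-44,23]])/1000,C0,CY));print(((q-[190,90]+.5)*6-.5).round(0).tolist())
E
```

```text
clock: 10.35
tool_pos: [0.537, 0.1389, 0.157]
orientation: [-179.5, 0.3, -87.6]
force: [-2.5, 9.3, 15.6]
opening: 0.0102
(array([ 1.6367, -0.9066,  0.0253]), np.float64(0.19120997876183576)) [-3.8122  9.8277 16.3029] [ 3.6194  1.1054 -0.0096] [-179.5328    0.2951  -87.6088] 0.009985089024431095
[[463.0, 492.0], [401.0, 492.0], [327.0, 537.0]]
[[590.0, 384.0], [136.0, 382.0]]
```

View pics/c15.png

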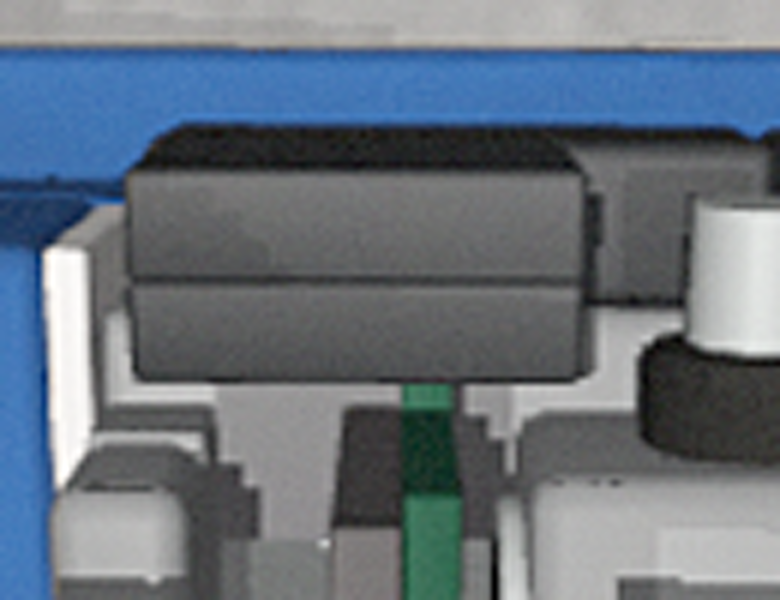

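The nose stop is felt: Fy rises from 5 to nearly 10 N for 0.55 mm of motion, near y ≈ −0.5…−0.9. The pad still sits unchanged in the grip. I'll ease the −y push slightly, hold, and check it's at rest.

```bash
python3 -m creep '[[0,0,0,-0.0008,0.0003,0.0002,0],[0,0,0,-0.0008,0.0003,0.0002,0],[0,0,0,-0.0008,0.0003,0.0002,0],[0,0,0,-0.0008,0.0003,0.0002,0],[0,0,0,-0.0008,0.0003,0.0002,0],[0,0,0,-0.0008,0.0003,0.0002,0],[0,0,0,-0.0008,0.0003,0.0002,0],[0,0,0,-0.0008,0.0003,0.0002,0]]'
python3 - <<'E'
from h import *
o=ctrl.get_obs();print(o['clock'],padnow(),o['force'],o['orientation'],o['opening'],o['qvel'])
s=ctrl.snapshot("top");cv2.imwrite("pics/top9.png",s)
im=ctrl.snapshot("wrist");crop(im,"pics/c16.png",190,90,130,100,6)
s=ctrl.snapshot("scene");cv2.imwrite("pics/s9.png",s)
o=ctrl.get_obs();print(o['clock'],padnow(),o['force'])
E
```

```text
clock: 11.07
tool_pos: [0.5369, 0.1391, 0.1569]
orientation: [-179.5, 0.2, -87.6]
force: [0.7, 5.9, 15.9]
opening: 0.0094
11.0667 (array([ 1.5171, -0.7151, -0.0515]), np.float64(0.1956243403453639)) [ 0.7227  5.9323 15.856 ] [-179.5263    0.2417  -87.6044] 0.009352306470319491 [-0.1173  0.0323 -0.0951 -0.0473 -0.0359  0.0569]
11.2167 (array([ 1.5031, -0.7053, -0.0563]), np.float64(0.1943873467394921)) [-1.3217  5.8806 16.3922]
```

View pics/c16.png

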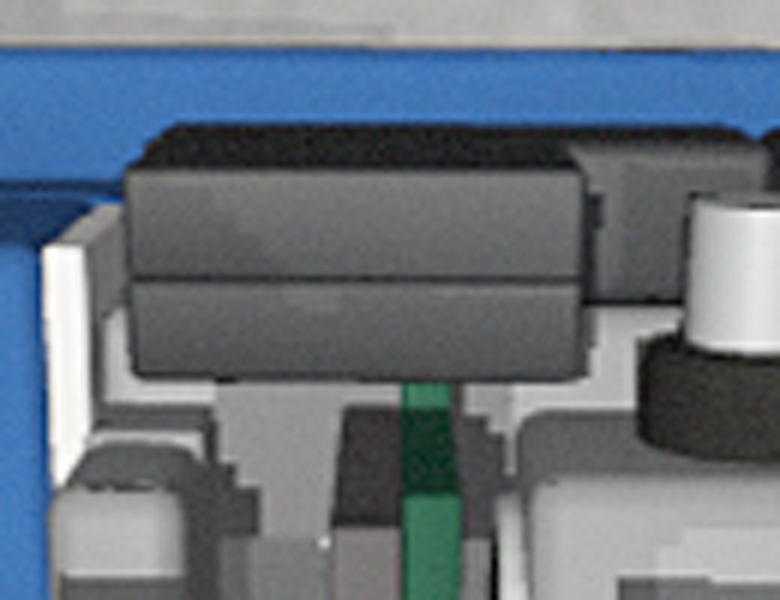

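View pics/s9.png

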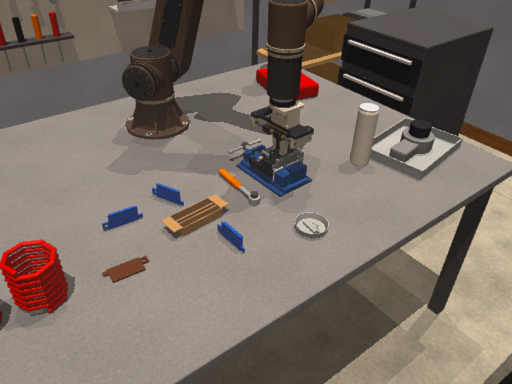

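The nose is behind the lip and the pad is home and at rest. The old pad (126,269), dish (311,225), can (365,135) and ratchet (240,187) sit where they were, and the carton is empty. Handing in while still holding.

```bash
python3 -c "
from plant import ctrl
print(ctrl.close_job())"
```

```text
the job is handed in; nothing more can be done
None
```

The new brake pad is in the caliper, nose behind the retainer lip. I handed the job in at about 11.2 s with the gripper still holding the pad pressed home.

**How it went:** I took the green pad from the carton and lowered it into the piston side shifted about 10 mm towards the pin end. At 1.6–2 mm above the seat I slid it under the lip until the nose met its stop, then pressed it onto the seat ledges.

**Last checks** (pad position in the caliper frame, calculated from the arm's pose):

| Check | Reading | Limit |
|---|---|---|
| Sideways from piston-side place (x) | +1.5 mm, perhaps +2 mm by camera | ±4.5 mm |
| Along (y), same error at the pin hole | −0.7 mm | ±2.5 mm |
| Height above seat (z) | −0.05 mm | pad under 2.5 mm, pin hole ±2 mm |
| Out of square | about 0.5° or less | 7° |
| Downward push | about 16–17 N | spring needs 12 N at the seat |

- **Home on the seat:** the push is more than the spring's 12 N, so the pad is bearing on the seat ledges. Nothing was moving at the end.
- **Grip:** wrist pictures before and after pressing show the pad had not slipped in the fingers.
- **Other items:** the old pad, dish, can and ratchet look unmoved in the last scene picture.

**Unconfirmed or off:**
- **Pin alignment:** I couldn't see the pin hole against the bore. It rests on the calculated pose and the felt stops.
- **Nose stop:** I felt it at a calculated y of −0.7 to −0.9 mm against a nominal −0.5 mm, so y may be off by about 0.4 mm.
- **Side push:** about 6 N along the pad towards the nose stop remained at hand-in.

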